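# Feel the end float of a bench pump's shaft and set it at mid-float

## Robot

A 6-joint arm with a two-finger parallel gripper is mounted at the origin on the work surface. World frame = base frame: x ahead of the robot, y to its left, z up, the work surface at z = 0. Lengths are in mm, angles in rad, forces in N, time in s.
With the tool pointing down it reaches from about 300 to 775 mm from the base axis. Payload 14.6 kg.
Tool frame: the origin (TCP) lies midway between the tips of the shut fingers; the grasp point (between the pads) lies 19 mm behind it (manip.hold_point_z is the distance from the TCP to the grasp point, in mm); z points along the fingers, y is the direction in which the jaws open and shut (so a half turn about z gives the same grasp; the last joint's range is limited). The gripper opens to 94 mm and grips with 3 to 60 N. Pads are 16 mm wide; open, the fingers measure 119 mm over their backs; the gripper's body (75 mm by 177 mm) begins 78 mm behind the grasp point.
Start: joints at [1.271, 0.3, 1.521, -0, 1.321, -0.067], TCP at [126.885, 535.154, 205.446] pointing down, gripper open.
Joint ranges: [-3.03, 3.03], [-0.79, 2.21], [0.23, 2.52], [-1.04, 4.18], [0, 3.07], [-2.55, 2.55]. Speed limits (rad/s): [2.22, 2.22, 2.57, 3.14, 3.14, 3.14].

## Interface

Orientations are given as [roll, pitch, yaw] about the fixed x, y, z axes, in that order (R = Rz(yaw) Ry(pitch) Rx(roll)).
In Python, from cell import manip gives the robot as it stands.
- The arm moves only by the shell command python3 -m crank 'ROWS' [OPENING] [FORCE]. ROWS is JSON, a list of rows, each an object with "offset": the shift along the world's x, y, z in m, a list of three; "spin": the turn about the world's z in degrees. In form: [{"offset": [dx, dy, dz], "spin": spin}, ...]. A call has exactly 8 rows; each row is the pose to reach, as a shift and turn from the pose measured when the call began; what a row does not reach only later rows make up. A row lasts 1/12 s, in which the tool goes at most 41.7 mm and 7.16 degrees, less where a joint would pass 70% of its speed; a pose out of reach is approached as far as the arm can. A call with a gripper value outside its range is refused whole. OPENING is the opening, from 0 (shut) to 1 (fully open), set as the call begins (- or left out, the last holds). The fingers move at their own pace and stop on an object; FORCE is the grip in N (left out, the last holds). Time passes only in rows, so rows that repeat a pose let the fingers close, or fill a call up. It gives the time, the measured TCP pose, the force and the opening at its end, in the units of the state.
- manip.read_state(): the state, without advancing time (a new reading comes with each control period).
- manip.camera(name): name is "side" or "top"; returns a dict with "pixels" (384x512x3 uint8, red, green, blue), "fx", "fy", "cx", "cy" (pixels), "extrinsics" (4x4, takes a point from world to camera coordinates). Camera axes: x right, y down, z forward; pixel columns grow to the right and rows downward; lengths in mm; the calibration is good to about 2 mm. A picture is of the moment at which its call begins. There is no depth.
- manip.sign_off(): hands the job in, once; it reports no verdict.
Trained networks look in a picture, given as the dict that the camera call returned (one of the last four; its "shot" number tells which), for a name from the list of things; names that differ only in an ending like _2 or _b are one class to them, and where a whole thing is asked for, a point or a joint stands for the part that bears it (a point fixed in the world has none). Each returns a list of dicts, best first, with "conf" (0 to 1); they miss things now and then, are a little off and sometimes report something else, mostly with a low value. They report only what shows in the picture. A call takes as long as a camera call.
- manip.search_frame(picture, name): "location" ([x, y, z] in mm, in world coordinates, good to about 4 mm: the middle of the surface that is visible of it).
- manip.masks_of(picture, name): "mask" (384x512 bool, what is visible of it).
The state is a dict: "clock": time; "joints": joint angles; "qd": joint speeds; "effort": joint torques, N m; "eef_pos": TCP position; "eef_rot": TCP orientation; "wrist_force": force on the tool from outside, world axes, zero at the start; "moment": the same for the moment, N m; "finger_gap": finger opening in mm.
Only numpy, scipy, OpenCV 4.12 (cv2) and the standard library are available. Lean on these libraries where they do the work, as an engineer would, in place of code of your own. Each camera call takes 0.05 s, during which the arm holds its last target. There are 200 camera calls.

## Task

Check the end float of the pump's shaft before its coupling is fitted: take the steel flange on the shaft, push the shaft gently inward until you feel it bear on its inner stop, then pull it gently outward until it bears on its outer stop, pressing each stop with about 8 N and never more than 20 N. Then leave the shaft half-way between its two stops and let go, without disturbing the bottle and hand tools around.

Things in the scene. Friction and masses are not known exactly. Their poses are not given: they have to be found in the camera images.
- pump: Fixed grey bench pump, 140 mm high. Origin: centre of its underside, z up; base 190 x 150 mm, housing 160 (x) x 130 (y) mm. The shaft leaves its front (-x) face, 80 mm from the origin, 90 mm above the table, along the pump's own -x axis: outward = the pump's -x, inward = its +x.
- shaft: Bare steel shaft, 14 mm across, with an upright round flange disc, 90 mm across, 14 mm thick, faces square to the shaft. Origin: disc's centre, on the shaft's axis; axes as the pump's. A stub stands 15 mm out of its outer face. The shaft slides along its axis only, does not turn, drags with about 2 N and stays where it is left.
- flange_top (a point): Topmost point of the flange disc, 45 mm straight above its centre. Here the disc can be pinched from above across its 14 mm thickness (fingers one on each face, in line with the shaft); the shaft's top lies 38 mm below this point, so up to 35 mm of finger fit above it.
- bore (a point): Where the shaft enters the pump: centre of the end of the aluminium boss (44 mm across, 12 mm long). Inside are two stops, unseen, their places differing each time: from its start the shaft touches each after 2 to 17 mm; whole float 10 to 28 mm. Equal spring washers yield there by about 1 mm per 5 N. At least 35 mm stays free between boss and disc.
- bottle: Bystander: standing glass bottle with a blue cap, 66 mm across, 150 mm high; origin at the centre of its underside.
- wrench: Bystander: steel wrench lying on the table, about 0.2 m long; origin under its middle, lying along its x axis.
- driver: Bystander: screwdriver lying on the table, about 0.2 m long; origin under its middle, lying along its x axis.

How it is judged (in metres and radians):
On the way, in this order (a step that is already met when the one before it is completed fails the run):
1. the shaft is pushed inward and bears on its inner stop with over 3 N (contact force between collar_in and anything else above 3 N), for 0.15 s.
2. the shaft is pulled outward and bears on its outer stop with over 3 N (contact force between collar_out and anything else above 3 N), for 0.15 s.
At the end, for the whole second after the job is handed in: the shaft stands at rest, released, within 2 mm of half-way between its two stops (((distance between collar_in and stop_in_face between 0.008 and 0.013 m and distance between collar_out and stop_out_face between 0.008 and 0.013 m) or (distance between collar_in and stop_in_face between 0.009 and 0.014 m and distance between collar_out and stop_out_face between 0.009 and 0.014 m) or (distance between collar_in and stop_in_face between 0.01 and 0.015 m and distance between collar_out and stop_out_face between 0.01 and 0.015 m) or (distance between collar_in and stop_in_face between 0.011 and 0.016 m and distance between collar_out and stop_out_face between 0.011 and 0.016 m) or (distance between collar_in and stop_in_face between 0.012 and 0.017 m and distance between collar_out and stop_out_face between 0.012 and 0.017 m) or (distance between collar_in and stop_in_face between 0.013 and 0.018 m and distance between collar_out and stop_out_face between 0.013 and 0.018 m) or (distance between collar_in and stop_in_face between 0.014 and 0.019 m and distance between collar_out and stop_out_face between 0.014 and 0.019 m) or (distance between collar_in and stop_in_face between 0.015 and 0.02 m and distance between collar_out and stop_out_face between 0.015 and 0.02 m) or (distance between collar_in and stop_in_face between 0.016 and 0.021 m and distance between collar_out and stop_out_face between 0.016 and 0.021 m) or (distance between collar_in and stop_in_face between 0.017 and 0.022 m and distance between collar_out and stop_out_face between 0.017 and 0.022 m) or (distance between collar_in and stop_in_face between 0.018 and 0.023 m and distance between collar_out and stop_out_face between 0.018 and 0.023 m) or (distance between collar_in and stop_in_face between 0.019 and 0.024 m and distance between collar_out and stop_out_face between 0.019 and 0.024 m) or (distance between collar_in and stop_in_face between 0.02 and 0.025 m and distance between collar_out and stop_out_face between 0.02 and 0.025 m)) and linear speed of shaft below 0.005 m/s and contact force between the fingers and shaft below 0.1 N); the robot touches nothing.
It fails at once if the inner stop is pressed with more than 20 N (contact force between collar_in and anything else above 20 N).
It fails at once if the outer stop is pressed with more than 20 N (contact force between collar_out and anything else above 20 N).
It fails at once if the bottle is moved more than 15 mm (distance of bottle from where it was at the start of the episode above 0.015 m).
It fails at once if the wrench is moved more than 15 mm (distance of wrench from where it was at the start of the episode above 0.015 m).
It fails at once if the screwdriver is moved more than 15 mm (distance of driver from where it was at the start of the episode above 0.015 m).
It also fails if it takes over 64 s, if anything falls off the work surface, if the arm or the gripper's body presses on something with over 40 N, if the wrist force passes 120 N, or if a joint passes its speed limit or range.

## Working session

There is one attempt and no reset: what is moved stays moved. The work goes in short steps, Python scripts to look and compute and a shell command to move; the robot and the scene stay as the last step left them, time stands still between calls to the robot, and variables do not carry over. Pictures are saved under pics/ and viewed, about 8 in all and at most 12, crops included, and the job is handed in when it is done.

```bash
mkdir -p pics; ls; python3 - <<'E'
from cell import manip
import cv2,numpy as np
s=manip.read_state();print({k:np.round(v,3).tolist() for k,v in s.items()})
ims=[]
for c in("side","top"):
    p=manip.camera(c);ims.append(p["pixels"])
    print(c,p["fx"],p["cx"],p["cy"],np.round(p["extrinsics"],3).tolist())
    for n in("pump","shaft","flange_top","bore","bottle","wrench","driver"):
        print(n,[(np.round(d["location"]).tolist(),round(d["conf"],2)) for d in manip.search_frame(p,n)[:2]])
for c,i in zip("st",ims): cv2.imwrite(f"pics/{c}0.png",i[:,:,::-1])
E
```

```text
pics
{'clock': 0.0, 'joints': [1.271, 0.3, 1.522, -0.0, 1.321, -0.067], 'qd': [-0.001, -0.001, -0.001, 0.003, -0.001, -0.0], 'effort': [-0.002, -53.181, -35.272, 0.071, 0.025, -0.0], 'eef_pos': [126.83, 534.902, 204.878], 'eef_rot': [-3.14, -0.0, 2.909], 'wrist_force': [-0.047, 0.359, -0.741], 'moment': [-0.004, -0.016, 0.02], 'finger_gap': 93.931}
side 457.51448647332444 257.56788786494343 192.66167822007898 [[1.0, 0.004, 0.016, -466.075], [0.014, -0.715, -0.699, 60.122], [0.009, 0.699, -0.715, 1128.871], [0.0, 0.0, 0.0, 1.0]]
pump [([533.0, -16.0, 122.0], 0.6)]
shaft [([575.0, -111.0, 96.0], 0.59)]
flange_top [([571.0, -106.0, 95.0], 0.87)]
bore [([537.0, -19.0, 122.0], 0.8)]
bottle [([429.0, -283.0, 89.0], 0.64)]
wrench [([634.0, -319.0, 7.0], 0.89), ([536.0, -14.0, 123.0], 0.73)]
driver [([334.0, 219.0, 16.0], 0.78)]
top 477.2344698521807 252.2428622989107 182.59131487904472 [[-0.007, -1.0, -0.026, 17.104], [-0.988, 0.011, -0.156, 493.317], [0.157, 0.024, -0.987, 1396.004], [0.0, 0.0, 0.0, 1.0]]
pump [([525.0, 32.0, 144.0], 0.6)]
shaft [([567.0, -95.0, 105.0], 0.57), ([420.0, -257.0, 106.0], 0.36)]
flange_top [([570.0, -94.0, 105.0], 0.58)]
bore [([525.0, 28.0, 140.0], 0.88), ([568.0, -98.0, 103.0], 0.53)]
bottle [([420.0, -254.0, 104.0], 0.85)]
wrench [([630.0, -316.0, 6.0], 0.72)]
driver [([331.0, 225.0, 20.0], 0.9), ([523.0, 33.0, 148.0], 0.39)]
```

View pics/s0.png

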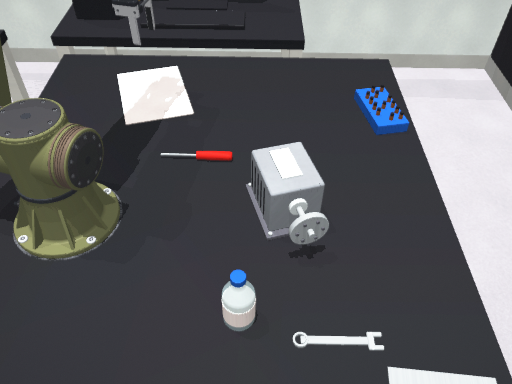

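View pics/t0.png

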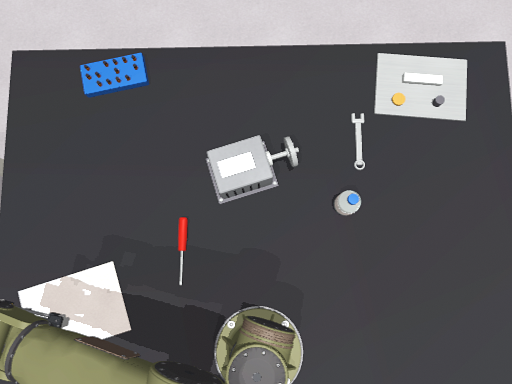

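```bash
cat > fit.py <<'E'
from cell import manip
import cv2,numpy as np
from scipy.optimize import minimize
U=4
def cyl(x0,x1,r):
    t=np.linspace(0,2*np.pi,40);return np.array([[x,r*np.cos(a),90+r*np.sin(a)] for x in(x0,x1) for a in t])
def box(a,b,z0,z1): return np.array([[x,y,z] for x in(-a,a) for y in(-b,b) for z in(z0,z1)])
def draw(p,hulls,X,shift):
    x,y,w=X[:3];R=np.array([[np.cos(w),-np.sin(w),0],[np.sin(w),np.cos(w),0],[0,0,1]])
    m=np.zeros((384*U,512*U),np.uint8);E=p["extrinsics"]
    for h in hulls:
        c=(h@R.T+[x,y,0])@E[:3,:3].T+E[:3,3]
        uv=np.c_[p["fx"]*c[:,0]/c[:,2]+p["cx"]+.5+shift[0],p["fy"]*c[:,1]/c[:,2]+p["cy"]+.5+shift[1]]*U
        cv2.fillConvexPoly(m,cv2.convexHull(np.round(uv*16).astype(np.int32)),1,shift=4)
    return m
def models(X):
    d=X[3]
    pump=[box(95,75,0,X[4]),box(80,65,0,140),cyl(-92,-80,22)]
    sh=[cyl(d-7,d+7,45),cyl(d-22,d,7),cyl(d,-92,7)]
    return pump,sh
def get():
    o=[]
    for c in("side","top"):
        p=manip.camera(c);ms=[]
        for n in("pump","shaft"):
            r=manip.masks_of(p,n);print(c,n,[(round(q["conf"],2),int(q["mask"].sum())) for q in r[:3]])
            ms.append(cv2.resize(r[0]["mask"].astype(np.uint8),None,fx=U,fy=U,interpolation=cv2.INTER_NEAREST) if r else None)
        o.append((p,ms))
    return o
def cost(X,o,n=None):
    t=0;P,S=models(X)
    for i,(p,ms) in enumerate(o):
        s=draw(p,S,X,(0,0));a=draw(p,P,X,(0,0))&(1-s)
        for m,g in((a,ms[0]),(s,ms[1])):
            if g is not None: t+=1-(m&g).sum()/(m|g).sum()
    return t
E
python3 - <<'E'
from fit import *
o=get()
X0=np.array([525,25,1.4,-135,15.])
best=None
for w in(1.3,1.4):
  x=X0.copy();x[2]=w
  for k in range(3):
    sim=np.vstack([x]+[x+v for v in np.diag([10,10,.1,8,6])])
    r=minimize(cost,x,args=(o,),method="Nelder-Mead",options=dict(initial_simplex=sim,maxiter=250,xatol=.05,fatol=1e-5));x=r.x
  print(np.round(r.x,3),r.fun)
  if best is None or r.fun<best.fun:best=r
X=best.x;d=X[3]
# outward (-x) in world
print("flange centre",X[0]+d*np.cos(X[2]),X[1]+d*np.sin(X[2]),"outward",-np.cos(X[2]),-np.sin(X[2]))
ims=[]
for p,ms in o:
    im=cv2.resize(p["pixels"][:,:,::-1],None,fx=U,fy=U)
    P,S=models(X)
    for h,c in((P,(0,255,0)),(S,(0,0,255))):
        cs,_=cv2.findContours(draw(p,h,X,(0,0)),0,1);cv2.drawContours(im,cs,-1,c,1)
    ims.append(im)
cv2.imwrite("pics/f.png",np.hstack([ims[0][540:1000,960:1340],ims[1][500:960,800:1200]]))
E
```

```text
side pump [(0.91, 6377)]
side shaft [(0.71, 1017)]
top pump [(0.58, 3848)]
top shaft [(0.74, 331)]
[ 532.305   44.548    1.865 -152.234   17.603] 0.529795969285955
[ 532.372   44.218    1.866 -151.821   20.447] 0.5293158148178889
flange centre 576.5716887487432 -101.02655998347687 outward 0.29113238151930015 -0.9566827773253267
```

View pics/f.png

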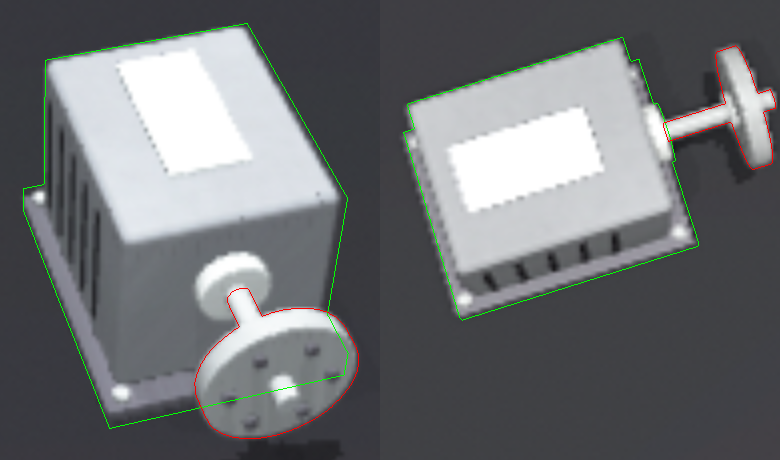

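```bash
python3 -m crank '[{"offset":[0.022,-0.031,0.005],"spin":2},{"offset":[0.044,-0.062,0.01],"spin":4},{"offset":[0.066,-0.093,0.015],"spin":6},{"offset":[0.088,-0.124,0.02],"spin":8},{"offset":[0.110,-0.155,0.02],"spin":10},{"offset":[0.132,-0.186,0.02],"spin":12},{"offset":[0.154,-0.217,0.02],"spin":14},{"offset":[0.176,-0.248,0.02],"spin":16}]' 0.45
python3 -m crank '[{"offset":[0.022,-0.031,0],"spin":2},{"offset":[0.044,-0.062,0],"spin":4},{"offset":[0.066,-0.093,0],"spin":6},{"offset":[0.088,-0.124,0],"spin":8},{"offset":[0.110,-0.155,0],"spin":10},{"offset":[0.132,-0.186,0],"spin":12},{"offset":[0.154,-0.217,0],"spin":14},{"offset":[0.176,-0.248,0],"spin":14}]'
```

```text
clock: 1.77
eef_pos: [303.5, 285.6, 225.7]
eef_rot: [3.141, 0.001, -3.093]
wrist_force: [0.8, 0.0, 0.3]
finger_gap: 44.2
clock: 2.43
eef_pos: [480.3, 35.6, 225.9]
eef_rot: [3.141, 0.001, -2.847]
wrist_force: [0.3, 1.5, 0.4]
finger_gap: 42.3
```

```bash
python3 -m crank '[{"offset":[0.022,-0.031,0],"spin":0},{"offset":[0.044,-0.062,0],"spin":0},{"offset":[0.066,-0.093,0],"spin":0},{"offset":[0.085,-0.120,0],"spin":0},{"offset":[0.0963,-0.1366,-0.01],"spin":0},{"offset":[0.0963,-0.1366,-0.03],"spin":0},{"offset":[0.0963,-0.1366,-0.05],"spin":0},{"offset":[0.0963,-0.1366,-0.06],"spin":0}]'
python3 - <<'E'
from cell import manip
import cv2,numpy as np
a=manip.camera("side")["pixels"][130:270,220:350,::-1];b=manip.camera("top")["pixels"][100:240,200:330,::-1]
cv2.imwrite("pics/g.png",cv2.resize(np.hstack([a,b]),None,fx=3,fy=3,interpolation=cv2.INTER_CUBIC))
E
```

```text
clock: 3.1
eef_pos: [575.9, -101.1, 163.3]
eef_rot: [3.14, -0.002, -2.847]
wrist_force: [0.3, -0.1, -0.4]
finger_gap: 42.3
```

View pics/g.png

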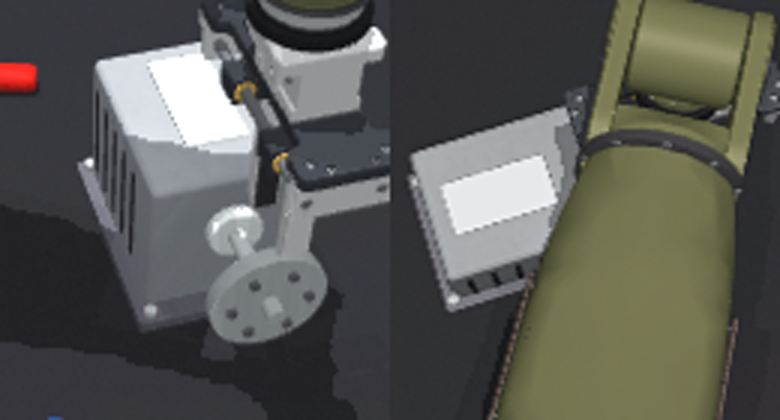

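```bash
python3 - <<'E'
from cell import manip
import numpy as np
p=manip.camera("side");E=p["extrinsics"];u=np.array([.291,-.957,0]);t=np.array([575.9,-101.1,163.3])
for n,q in(("tcp",t),("out tip",t+21*u),("out back tip",t+33*u),("in tip",t-21*u),("in back",t-33*u),("disc top",[576.6,-101,135])):
    c=E[:3,:3]@q+E[:3,3];v=np.array([p["fx"]*c[0]/c[2]+p["cx"],p["fy"]*c[1]/c[2]+p["cy"]]);print(n,np.round((v-[220,130])*3))
E
```

```text
tcp [275. 226.]
out tip [286. 248.]
out back tip [293. 261.]
in tip [264. 205.]
in back [258. 193.]
disc top [272. 253.]
```

```bash
python3 -m crank '[{"offset":[0.0005,0,-0.01],"spin":0},{"offset":[0.0005,0,-0.02],"spin":0},{"offset":[0.0005,0,-0.03],"spin":0},{"offset":[0.0005,0,-0.04],"spin":0},{"offset":[0.0005,0,-0.048],"spin":0},{"offset":[0.0005,0,-0.054],"spin":0},{"offset":[0.0005,0,-0.056],"spin":0},{"offset":[0.0005,0,-0.056],"spin":0}]'
python3 - <<'E'
from cell import manip
import cv2,numpy as np
a=manip.camera("side")["pixels"][130:270,220:350,::-1]
cv2.imwrite("pics/h.png",cv2.resize(a,None,fx=4,fy=4,interpolation=cv2.INTER_CUBIC))
E
```

```text
clock: 3.92
eef_pos: [576.8, -100.7, 109.4]
eef_rot: [3.141, -0.0, -2.846]
wrist_force: [-0.2, 0.2, 0.2]
finger_gap: 42.3
```

View pics/h.png

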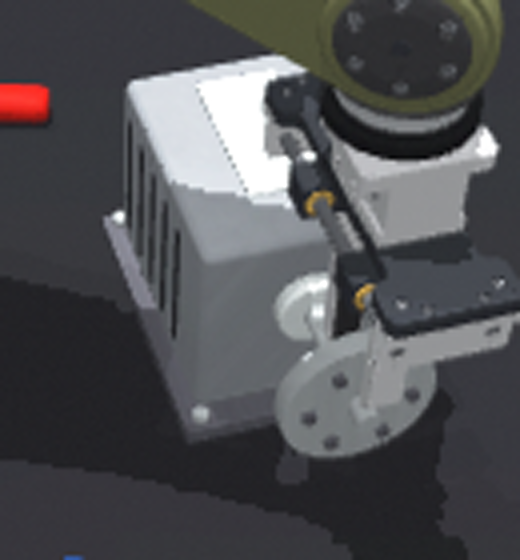

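```bash
python3 -m crank '[{"offset":[0,0,-0.003],"spin":0},{"offset":[0,0,-0.003],"spin":0},{"offset":[0,0,-0.003],"spin":0},{"offset":[0,0,-0.003],"spin":0},{"offset":[0,0,-0.003],"spin":0},{"offset":[0,0,-0.003],"spin":0},{"offset":[0,0,-0.003],"spin":0},{"offset":[0,0,-0.003],"spin":0}]' 0 25;python3 -m crank '[{"offset":[0,0,0],"spin":0},{"offset":[0,0,0],"spin":0},{"offset":[0,0,0],"spin":0},{"offset":[0,0,0],"spin":0},{"offset":[0,0,0],"spin":0},{"offset":[0,0,0],"spin":0},{"offset":[0,0,0],"spin":0},{"offset":[0,0,0],"spin":0}]'
```

```text
clock: 4.63
eef_pos: [577.2, -100.8, 107.2]
eef_rot: [3.141, 0.001, -2.847]
wrist_force: [-0.7, 0.4, 1.6]
finger_gap: 13.7
clock: 5.3
eef_pos: [577.2, -100.8, 107.2]
eef_rot: [3.141, 0.001, -2.846]
wrist_force: [0.7, -0.0, 0.7]
finger_gap: 14.0
```

```bash
for i in 1 2; do python3 -m crank '[{"offset":[-0.00015,0.0005,0],"spin":0},{"offset":[-0.0003,0.001,0],"spin":0},{"offset":[-0.00044,0.00144,0],"spin":0},{"offset":[-0.00044,0.00144,0],"spin":0},{"offset":[-0.00044,0.00144,0],"spin":0},{"offset":[-0.00044,0.00144,0],"spin":0},{"offset":[-0.00044,0.00144,0],"spin":0},{"offset":[-0.00044,0.00144,0],"spin":0}]' | grep -v rot; done
```

```text
clock: 5.97
eef_pos: [576.7, -99.4, 107.2]
wrist_force: [0.9, -1.8, 0.4]
finger_gap: 13.8
clock: 6.63
eef_pos: [576.2, -97.8, 107.2]
wrist_force: [-0.8, -0.3, 0.6]
finger_gap: 14.2
```

```bash
for i in 1 2; do python3 -m crank '[{"offset":[-0.00015,0.0005,0],"spin":0},{"offset":[-0.0003,0.001,0],"spin":0},{"offset":[-0.00044,0.00144,0],"spin":0},{"offset":[-0.00044,0.00144,0],"spin":0},{"offset":[-0.00044,0.00144,0],"spin":0},{"offset":[-0.00044,0.00144,0],"spin":0},{"offset":[-0.00044,0.00144,0],"spin":0},{"offset":[-0.00044,0.00144,0],"spin":0}]' | grep -v rot; done
```

```text
clock: 7.3
eef_pos: [575.8, -96.4, 107.2]
wrist_force: [-0.1, -0.8, 0.4]
finger_gap: 13.9
clock: 7.97
eef_pos: [575.3, -94.8, 107.2]
wrist_force: [1.8, -0.2, 0.2]
finger_gap: 14.1
```

```bash
for i in 1 2; do python3 -m crank '[{"offset":[-0.00015,0.0005,0],"spin":0},{"offset":[-0.0003,0.001,0],"spin":0},{"offset":[-0.00044,0.00144,0],"spin":0},{"offset":[-0.00044,0.00144,0],"spin":0},{"offset":[-0.00044,0.00144,0],"spin":0},{"offset":[-0.00044,0.00144,0],"spin":0},{"offset":[-0.00044,0.00144,0],"spin":0},{"offset":[-0.00044,0.00144,0],"spin":0}]' | grep -v rot; done
```

```text
clock: 8.63
eef_pos: [575.0, -93.6, 107.2]
wrist_force: [3.0, -4.8, -0.3]
finger_gap: 13.8
clock: 9.3
eef_pos: [574.7, -92.8, 107.2]
wrist_force: [3.8, -7.9, -1.7]
finger_gap: 13.7
```

```bash
python3 -m crank '[{"offset":[-0.0003,0.001,0],"spin":0},{"offset":[-0.0003,0.001,0],"spin":0},{"offset":[-0.0003,0.001,0],"spin":0},{"offset":[-0.0003,0.001,0],"spin":0},{"offset":[-0.0003,0.001,0],"spin":0},{"offset":[-0.0003,0.001,0],"spin":0},{"offset":[-0.0003,0.001,0],"spin":0},{"offset":[-0.0003,0.001,0],"spin":0}]' | grep -v rot
```

```text
clock: 9.97
eef_pos: [574.7, -92.6, 107.2]
wrist_force: [4.2, -8.5, -2.4]
finger_gap: 13.7
```

```bash
python3 -m crank '[{"offset":[0.0004,-0.0014,0],"spin":0},{"offset":[0.0008,-0.0028,0],"spin":0},{"offset":[0.0013,-0.0042,0],"spin":0},{"offset":[0.0017,-0.0056,0],"spin":0},{"offset":[0.0021,-0.0070,0],"spin":0},{"offset":[0.0025,-0.0084,0],"spin":0},{"offset":[0.0029,-0.0096,0],"spin":0},{"offset":[0.0029,-0.0096,0],"spin":0}]' | grep -v rot
for i in 1; do python3 -m crank '[{"offset":[0.00015,-0.0005,0],"spin":0},{"offset":[0.0003,-0.001,0],"spin":0},{"offset":[0.00044,-0.00144,0],"spin":0},{"offset":[0.00044,-0.00144,0],"spin":0},{"offset":[0.00044,-0.00144,0],"spin":0},{"offset":[0.00044,-0.00144,0],"spin":0},{"offset":[0.00044,-0.00144,0],"spin":0},{"offset":[0.00044,-0.00144,0],"spin":0}]' | grep -v rot; done
```

```text
clock: 10.63
eef_pos: [577.7, -102.4, 107.2]
wrist_force: [1.0, 0.7, 0.5]
finger_gap: 13.6
clock: 11.3
eef_pos: [578.1, -104.0, 107.2]
wrist_force: [0.3, 0.8, 1.0]
finger_gap: 13.8
```

```bash
for i in 1 2; do python3 -m crank '[{"offset":[0.00015,-0.0005,0],"spin":0},{"offset":[0.0003,-0.001,0],"spin":0},{"offset":[0.00044,-0.00144,0],"spin":0},{"offset":[0.00044,-0.00144,0],"spin":0},{"offset":[0.00044,-0.00144,0],"spin":0},{"offset":[0.00044,-0.00144,0],"spin":0},{"offset":[0.00044,-0.00144,0],"spin":0},{"offset":[0.00044,-0.00144,0],"spin":0}]' | grep -v rot; done
```

```text
clock: 11.97
eef_pos: [578.6, -105.5, 107.2]
wrist_force: [0.4, 0.3, 0.6]
finger_gap: 13.5
clock: 12.63
eef_pos: [579.0, -107.0, 107.2]
wrist_force: [0.9, 0.5, 0.8]
finger_gap: 13.7
```

```bash
for i in 1 2; do python3 -m crank '[{"offset":[0.00015,-0.0005,0],"spin":0},{"offset":[0.0003,-0.001,0],"spin":0},{"offset":[0.00044,-0.00144,0],"spin":0},{"offset":[0.00044,-0.00144,0],"spin":0},{"offset":[0.00044,-0.00144,0],"spin":0},{"offset":[0.00044,-0.00144,0],"spin":0},{"offset":[0.00044,-0.00144,0],"spin":0},{"offset":[0.00044,-0.00144,0],"spin":0}]' | grep -v rot; done
```

```text
clock: 13.3
eef_pos: [579.5, -108.5, 107.2]
wrist_force: [0.2, 0.8, 1.7]
finger_gap: 14.1
clock: 13.97
eef_pos: [579.8, -109.5, 107.2]
wrist_force: [-2.3, 4.5, 2.9]
finger_gap: 13.8
```

```bash
python3 -m crank '[{"offset":[0.00015,-0.0005,0],"spin":0},{"offset":[0.0003,-0.001,0],"spin":0},{"offset":[0.00044,-0.00144,0],"spin":0},{"offset":[0.00044,-0.00144,0],"spin":0},{"offset":[0.00044,-0.00144,0],"spin":0},{"offset":[0.00044,-0.00144,0],"spin":0},{"offset":[0.00044,-0.00144,0],"spin":0},{"offset":[0.00044,-0.00144,0],"spin":0}]' | grep -v rot;  python3 -m crank '[{"offset":[0.0003,-0.001,0],"spin":0},{"offset":[0.0003,-0.001,0],"spin":0},{"offset":[0.0003,-0.001,0],"spin":0},{"offset":[0.0003,-0.001,0],"spin":0},{"offset":[0.0003,-0.001,0],"spin":0},{"offset":[0.0003,-0.001,0],"spin":0},{"offset":[0.0003,-0.001,0],"spin":0},{"offset":[0.0003,-0.001,0],"spin":0}]' | grep -v rot
```

```text
clock: 14.63
eef_pos: [580.0, -110.2, 107.2]
wrist_force: [-3.9, 7.1, 3.0]
finger_gap: 13.7
clock: 15.3
eef_pos: [580.0, -110.2, 107.2]
wrist_force: [-4.1, 9.5, 3.2]
finger_gap: 13.5
```

```bash
python3 -m crank '[{"offset":[-0.0004,0.0014,0],"spin":0},{"offset":[-0.0008,0.0028,0],"spin":0},{"offset":[-0.0013,0.0042,0],"spin":0},{"offset":[-0.0017,0.0056,0],"spin":0},{"offset":[-0.0021,0.0070,0],"spin":0},{"offset":[-0.0027,0.0088,0],"spin":0},{"offset":[-0.0027,0.0088,0],"spin":0},{"offset":[-0.0027,0.0088,0],"spin":0}]' | grep -v rot
python3 -m crank '[{"offset":[0,0,0],"spin":0},{"offset":[0,0,0],"spin":0},{"offset":[0,0,0],"spin":0},{"offset":[0,0,0],"spin":0},{"offset":[0,0,0],"spin":0},{"offset":[0,0,0],"spin":0},{"offset":[0,0,0],"spin":0},{"offset":[0,0,0],"spin":0}]'
```

```text
clock: 15.97
eef_pos: [577.2, -101.1, 107.2]
wrist_force: [0.0, 1.6, 0.2]
finger_gap: 13.6
clock: 16.63
eef_pos: [577.3, -101.1, 107.2]
eef_rot: [3.14, 0.0, -2.846]
wrist_force: [-0.9, -0.7, 0.7]
finger_gap: 13.5
```

```bash
python3 -m crank '[{"offset":[0,0,0],"spin":0},{"offset":[0,0,0],"spin":0},{"offset":[0,0,0],"spin":0},{"offset":[0,0,0],"spin":0},{"offset":[0,0,0],"spin":0},{"offset":[0,0,0],"spin":0},{"offset":[0,0,0],"spin":0},{"offset":[0,0,0],"spin":0}]' 0.45
python3 -m crank '[{"offset":[0,0,0.005],"spin":0},{"offset":[0,0,0.015],"spin":0},{"offset":[0,0,0.03],"spin":0},{"offset":[0,0,0.05],"spin":0},{"offset":[0,0,0.07],"spin":0},{"offset":[0,0,0.09],"spin":0},{"offset":[0,0,0.11],"spin":0},{"offset":[0,0,0.12],"spin":0}]'
python3 -m crank '[{"offset":[-0.02,0.03,0],"spin":0},{"offset":[-0.04,0.06,0],"spin":0},{"offset":[-0.06,0.09,0],"spin":0},{"offset":[-0.08,0.12,0],"spin":0},{"offset":[-0.10,0.15,0],"spin":0},{"offset":[-0.12,0.18,0],"spin":0},{"offset":[-0.14,0.21,0],"spin":0},{"offset":[-0.15,0.22,0],"spin":0}]'
python3 - <<'E'
from fit import *
o=get()
X=np.array([532.37,44.2,1.866,-151.8,20.])
c=[(cost(np.r_[X[:3],d,20],[(p,[None,m[1]]) for p,m in o]),d) for d in np.arange(-160,-142,.5)]
print(min(c)); p=o[0][0]["pixels"][:,:,::-1];q=o[1][0]["pixels"][:,:,::-1]
cv2.imwrite("pics/e.png",np.hstack([p,q])[:, :][:, :].copy() if 0 else cv2.resize(np.hstack([p[100:,130:420],q[60:344,100:400]]),None,fx=1.3,fy=1.3))
E
```

```text
clock: 17.3
eef_pos: [577.2, -101.1, 107.2]
eef_rot: [3.14, 0.0, -2.846]
wrist_force: [0.0, 0.1, -0.4]
finger_gap: 42.3
clock: 17.97
eef_pos: [577.8, -101.3, 230.8]
eef_rot: [-3.141, 0.004, -2.846]
wrist_force: [-0.4, -0.4, 0.1]
finger_gap: 42.1
clock: 18.63
eef_pos: [425.9, 121.3, 231.2]
eef_rot: [3.141, 0.004, -2.844]
wrist_force: [-0.0, -0.7, -0.1]
finger_gap: 42.0
side pump [(0.67, 6336)]
side shaft [(0.59, 1012)]
top pump [(0.96, 2725)]
top shaft [(0.91, 323)]
(np.float64(0.2509762387340023), np.float64(-152.0))
```

View pics/e.png

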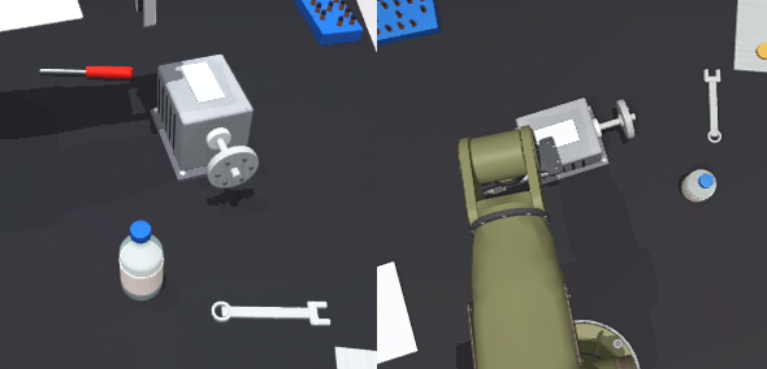

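```bash
python3 -c "
from cell import manip
print(manip.sign_off(), manip.read_state()['wrist_force'])"
```

```text
the job is handed in; nothing more can be done
the job is handed in; nothing more can be done
```

I checked the end float and left the shaft about half-way between its stops, released, then handed the job in at about 19 s of the 64 s allowed. No verdict is reported.

- **Stops:** I pinched the disc from above with 25 N and pushed inward until the wrist read about 9.4 N along the shaft. Allowing 2 N of drag, that is roughly 7.4 N on the inner stop. Pulling outward, the wrist read about 10.3 N, or roughly 8.3 N on the outer stop. Every reading was well below 20 N. The force was read once per call, so what happened between readings was not seen.
- **Float:** The tool travelled 18.4 mm between the two loaded positions. Taking off the washers' yield, the free float is about 15 mm.
- **Final position:** The tool's last position before letting go was about 0.3 mm from the computed midpoint. A fresh camera fit put the disc 0.2 mm outward of its start. The tool readings predicted 0.3 mm, so they agree, but the fit itself is only good to a millimetre or two.
- **Surroundings:** After retreating, the wrist force was about zero and the arm was clear. The bottle, wrench and screwdriver looked undisturbed in the last picture; I judged this by eye and did not measure it.
- **One small disagreement:** At full load the tool barely moved while the force still rose by 1 to 2 N. The washers' stated stiffness would suggest a few tenths of a millimetre. It showed at both stops, so it largely cancels in the midpoint.

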